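Slide the last module into the packed tray

TASK

Pack the tray: take the loose finned module that is the same size as those in the tray, lay it on the tray's loading ledge in front of the empty place, nose towards the back, and push it in between its neighbours until it is fully home, flush with them. Do not shove or tip the modules already packed, and leave everything else on the table where it is. Leave the module lying free.

Things in the scene. Friction and masses are not known exactly. Their poses are not given: they have to be found in the camera images.
- module_center (a point): centre (25 mm above the underside) of the loose module to pack: finned aluminium housing 120 long (its x), 56 wide (y), 50 high, 0.3 to 0.65 kg; its nose (+x end) narrows by 8 mm per side over the last 16 mm; its flat rear (-x end) has a black panel. Starts flat on the table left of the tray, nose away from the robot within 35 degrees. z up.
- gap: the empty place, a thin grey pad on the tray floor: origin at its centre, on the floor (6 mm above the table); x from the open front to the back stop, y left, z up. A module fully home has its centre 0 to 1.5 mm along x and its rear at x = -60 mm, flush with its neighbours. Clear width between the neighbours 61 mm. A push of 2 to 8 N slides a module on the floor.
- tray: fixed tray, origin on the table, x to the back stop. Floor plate 6 mm thick, x -205 to 80 mm, 315 wide: bare loading ledge to x = -60, then five places side by side, 58.5 apart, x -60 to 60; stop face at 61.5; side walls 46 high. A cross bar over all places (x 19 to 41, 66 to 76 mm above the table; modules' tops at 56) means that a module must be slid in from the ledge.
- packed1: one of the four modules already packed, loose in the tray, the same as the loose one (always at the right (-y) end). Origin at the centre of its underside, x towards its nose and the back stop.
- packed2: one of the four modules already packed, loose in the tray, the same as the loose one (in one of the three middle places). Origin at the centre of its underside, x towards its nose and the back stop.
- packed3: one of the four modules already packed, loose in the tray, the same as the loose one (in one of the three middle places). Origin at the centre of its underside, x towards its nose and the back stop.
- packed4: one of the four modules already packed, loose in the tray, the same as the loose one (always at the left (+y) end). Origin at the centre of its underside, x towards its nose and the back stop.
- small_unit: bystander: a smaller housing that does not belong in the tray, 80 x 40 x 36 mm. Origin at its underside, centre.
- bottle: bystander: white bottle with red cap, 42 mm across, 100 mm high. Origin at its underside, centre.
- tape: bystander: blue roll of tape lying flat, 90 mm across, 24 mm high. Origin at its underside, centre.
- driver: bystander: screwdriver lying on the table, 190 mm long. Origin at its underside, in the middle of its length.
- bin: bystander: small black open box 120 x 90 x 35 mm. Origin at its underside, centre.
- pencup: bystander: green pen cup 72 mm across, 90 mm high, pens to 140 mm. Origin at its underside, centre.
- spacer: bystander: white plastic block 50 x 35 mm, 44 mm high with its stud. Origin at its underside, centre.
- module_nose (a point): middle of the loose module's nose end face, 60 mm ahead of its centre, 25 mm above its underside.
Not all that is in view belongs to the job. What is shaped like the part that bears module_center but blue is not meant.

How it is judged:
By the outcome, as a careful person would: the job done as asked, in the order asked, and still so for the second after the job is handed in, with the robot touching nothing.
It also fails if it takes over 59 s, if anything falls off the work surface, if the arm or the gripper's body presses on something with over 40 N, if the wrist force passes 120 N, or if a joint passes its speed limit or range.

ROBOT

A 6-joint arm with a two-finger parallel gripper is mounted at the origin on the work surface. World frame = base frame: x ahead of the robot, y to its left, z up, the work surface at z = 0. Lengths are in m, angles in rad, forces in N, time in s.
With the tool pointing down it reaches from about 0.325 to 0.85 m from the base axis. Payload 15.5 kg.
Tool frame: the origin (TCP) lies on the centre line of the jaws, within the pads' length; the fingertips stand 8 mm ahead of it and the grasp point (between the pads) lies 11 mm behind it; z points along the fingers, y is the direction in which the jaws open and shut (so a half turn about z gives the same grasp; the last joint's range is limited). The gripper opens to 91 mm and grips with 3 to 60 N. Pads are 32 mm wide; open, the fingers measure 118 mm over their backs; the gripper's body (76 mm by 178 mm) begins 60 mm behind the grasp point.
Start: joints at [1.238, 0.494, 1.345, -0, 1.302, -0.096], TCP at [0.147, 0.608, 0.222] pointing down, gripper open.
Joint ranges: [-2.91, 2.91], [-0.82, 2.16], [0.22, 2.67], [-1.22, 4.37], [0.12, 2.79], [-3.08, 3.08]. Speed limits (rad/s): [1.89, 1.89, 2.57, 3.01, 3.01, 3.01].

INTERFACE

Orientations are given as a unit quaternion [x, y, z, w].
In Python, from rig import * gives the robot as it stands.
- The arm moves only by the shell command python3 -m crank 'ROWS' [OPENING]. ROWS is JSON, a list of rows, each an object with "travel": the shift along the tool's x, y, z in mm, a list of three; "rotation": the turn, a rotation vector about the tool's x, y, z in rad, a list of three. A call has 1 to 10 rows; each row shifts and turns the commanded pose from where the row before left it, along the tool's axes as they then stand; what a row does not reach is not made up. A row lasts 1/8 s, in which the tool goes at most 62.5 mm and 10.7 degrees, less where a joint would pass 70% of its speed; a pose out of reach is approached as far as the arm can. A call is refused whole if a number of a shift passes 62.5 or a number of a turn 0.188, either way. A call with a gripper value outside its range is refused whole. OPENING is the gripper's target within -1 to 1 (fully open at 1, half-way at 0, shut at -1), set as the call begins (- or left out, the last holds). The fingers move at their own pace and stop on an object; the grip force is fixed at half the most. Time passes only in rows, so rows that do not move let the fingers close. It gives the time, the measured TCP pose, the force and the opening at its end, in the units of the state.
- sense(): the state, without advancing time (a new reading comes with each control period).
- get_image(name): name is "scene" or "top" or "wrist"; returns the picture (420x560x3 uint8, red, green, blue); there is no depth.
- calibration(name): a dict with "K" (3x3 intrinsics, pixels), "R" (3x3) and "t" (3): a world point X has camera coordinates R X + t. Camera axes: x right, y down, z forward; pixel columns grow to the right and rows downward; lengths in m; the calibration is good to about 2 mm. A picture is of the moment at which its call begins: read the wrist's pose just before it. calibration takes no time and is no camera call; for the wrist camera it gives the pose at the moment of the call.
- hand_in(): hands the job in, once; it reports no verdict.
Trained networks look in the newest picture that a camera, given by its name, has taken for a name from the list of things; names that differ only in an ending like _2 or _b are one class to them, and where a whole thing is asked for, a point or a joint stands for the part that bears it (a point fixed in the world has none). Each returns a list of dicts, best first, with "p" (0 to 1); they miss things now and then, are a little off and sometimes report something else, mostly with a low value. They report only what shows in the picture. A call takes as long as a camera call. They do not tell look-alikes from the thing itself.
- outline_of(query, camera): "pixels" (420x560 bool, what is visible of it) and "xy" ([column, row] in pixels, amid what is visible of it).
The state is a dict: "time": time; "joints": joint angles; "dq": joint speeds; "joint_efforts": joint torques, N m; "ee_pos": TCP position; "orientation": TCP orientation; "ft_force": force on the tool from outside, world axes, zero at the start; "moment": the same for the moment, N m; "gripper_width": finger opening in m.
Only numpy, scipy, OpenCV 4.12 (cv2) and the standard library are available. Lean on these libraries where they do the work, as an engineer would, in place of code of your own. Each camera call takes 0.05 s, during which the arm holds its last target.

## Working session

There is one attempt and no reset: what is moved stays moved. The work goes in short steps, Python scripts to look and compute and a shell command to move; the robot and the scene stay as the last step left them, time stands still between calls to the robot, and variables do not carry over. Pictures are saved under pics/ and viewed, and the job is handed in when it is done.

```bash
mkdir -p pics; ls; python3 - <<'E'
from rig import *
import cv2
for n in ["scene","top","wrist"]:
    im=get_image(n); cv2.imwrite(f"pics/a_{n}.png",im[:,:,::-1])
    c=calibration(n); print(n,c["K"],c["R"],c["t"])
print(sense())
E
```

```text
pics
scene [[500.42141549   0.         281.61140299]
 [  0.         500.42141549 209.53858843]
 [  0.           0.           1.        ]] [[-0.43240627  0.90158462  0.01303781]
 [ 0.67260121  0.33214694 -0.66127606]
 [-0.6005268  -0.27717066 -0.75002932]] [ 0.25727546 -0.29739516  1.59254951]
top [[386.24829034   0.         272.8429595 ]
 [  0.         386.24829034 206.47662594]
 [  0.           0.           1.        ]] [[ 0.02704154 -0.99962938  0.00313886]
 [-0.9820932  -0.02715254 -0.18642877]
 [ 0.1864449   0.00195867 -0.98246347]] [-0.02588316  0.51818931  0.91102655]
wrist [[361.40989806   0.         283.46081125]
 [  0.         361.40989806 210.02097825]
 [  0.           0.           1.        ]] [[ 2.34824614e-01  9.72037592e-01 -5.66399459e-04]
 [ 9.43256251e-01 -2.27730803e-01  2.41674010e-01]
 [ 2.34787237e-01 -5.72852661e-02 -9.70357332e-01]] [-0.62539404 -0.02700837  0.38913052]
{'time': 0.15, 'joints': array([ 1.23848875e+00,  4.94046005e-01,  1.34599962e+00,  1.81439627e-05,
        1.30249446e+00, -9.54736417e-02]), 'dq': array([-0.00077512, -0.00138728, -0.00047241,  0.00183791, -0.00021516,
        0.00131509]), 'joint_efforts': array([ 2.16172950e-03, -8.79199362e+01, -3.82045770e+01,  7.07386807e-02,
        5.02042717e-02, -5.07713048e-05]), 'ee_pos': array([0.14652108, 0.60728364, 0.22146811]), 'orientation': array([ 1.18142787e-01,  9.92996504e-01, -4.61064285e-04, -1.09099468e-04]), 'ft_force': array([-0.05301421, -0.32833035, -0.02745337]), 'moment': array([ 0.0415465 , -0.06193796,  0.01674875]), 'gripper_width': 0.09102032286505918}
```

View pics/a_top.png

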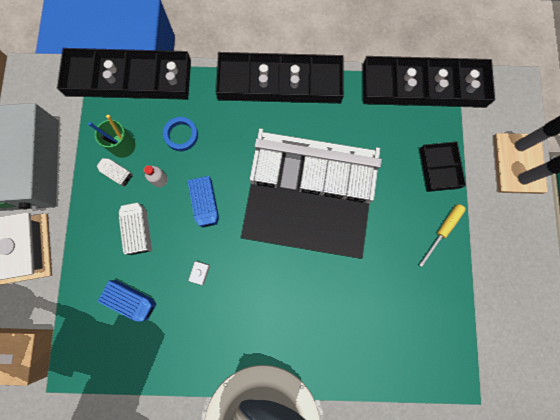

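View pics/a_scene.png

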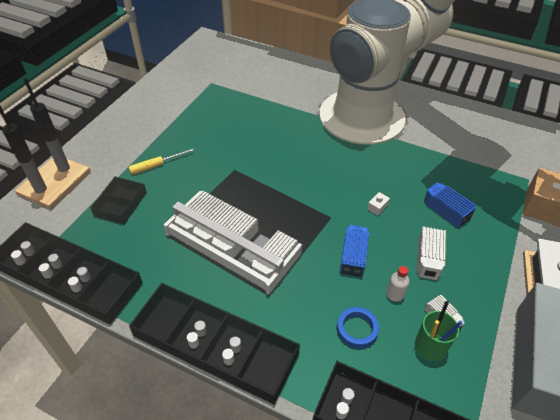

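View pics/a_wrist.png

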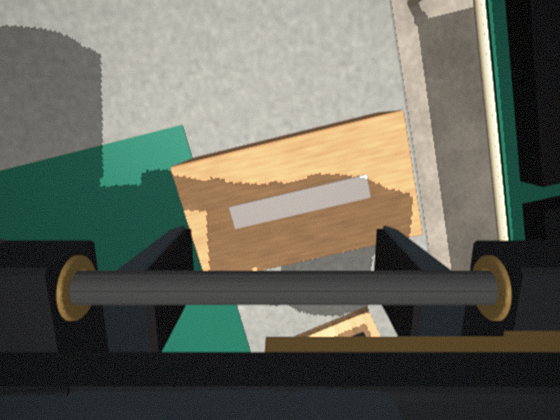

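Candidates in the top view: the silver module at (133,229), the blue modules at (202,201) and (125,300), and the small silver housing at (113,172). By the description it is the silver one at (133,229). I'll check it in a close crop and measure.

```bash
cat > h.py <<'E'
import numpy as np, cv2
from rig import *
from scipy.optimize import minimize
L,W,H=.120,.056,.050
def prism(x,y,yaw,z0=0,nose=True):
    P=[(-.06,-.028),(.044,-.028),(.06,-.020),(.06,.020),(.044,.028),(-.06,.028)]
    c,s=np.cos(yaw),np.sin(yaw)
    return np.array([[x+c*a-s*b,y+s*a+c*b,z] for z in (z0,z0+H) for a,b in P])
def proj(cal,X):
    X=np.atleast_2d(X); p=(cal["R"]@X.T).T+cal["t"]; q=(cal["K"]@p.T).T; return q[:,:2]/q[:,2:]
def back(cal,uv,z):
    d=cal["R"].T@np.linalg.inv(cal["K"])@np.array([*uv,1.]); o=-cal["R"].T@cal["t"]; return o+d*(z-o[2])/d[2]
def poly(cal,X):
    return cv2.convexHull(proj(cal,X).astype(np.float32))
def soft(cal,X,S=4):
    m=np.zeros((420*S,560*S),np.uint8)
    cv2.fillConvexPoly(m,np.round((poly(cal,X)+.5)*S-.5).astype(np.int32),255)
    return cv2.resize(m,(560,420),interpolation=cv2.INTER_AREA)/255.
def fit(masks,x0,z0=0):
    cs=[(calibration(n),m.astype(float)) for n,m in masks]
    def f(p):
        X=prism(*p,z0); return sum(np.abs(soft(c,X)-m).sum()/m.sum() for c,m in cs)
    best=None
    for dy in (-.3,0,.3):
        p0=np.array(x0)+[0,0,dy]
        r=minimize(f,p0,method="Nelder-Mead",options=dict(initial_simplex=p0+np.array([[0,0,0],[.01,0,0],[0,.01,0],[0,0,.15]]),xatol=1e-4,fatol=1e-4))
        if best is None or r.fun<best.fun: best=r
    return best
def draw(im,cal,X,col=(255,0,0)):
    cv2.polylines(im,[np.round(poly(cal,X)).astype(np.int32)],True,col,1)
E
python3 - <<'E'
from h import *
T=get_image("top");S=get_image("scene")
for cam,im,q in (("top",T,"module_center"),("scene",S,"module_center")):
    for d in outline_of(q,cam): print(cam,d["p"],d["xy"],d["pixels"].sum())
o={}
for cam,uv in (("top",(133,229)),("scene",(432,252))):
    for q in ("module_center",):
        for d in outline_of(q,cam):
            if np.hypot(*(np.array(d["xy"])-uv))<15: o[cam]=d["pixels"];break
print(o.keys())
x0=back(calibration("top"),(133,229),.04); print(x0)
for ks in (["top"],["scene"],["top","scene"]):
    if all(k in o for k in ks):
        r=fit([(k,o[k]) for k in ks],[x0[0],x0[1],.1]); print(ks,r.x,r.fun)
a=T[190:270,90:230]; b=S[180:340,330:490]
cv2.imwrite("pics/b.png",np.hstack([cv2.resize(a,(420,300),interpolation=2),cv2.resize(b,(300,300),interpolation=2)])[:,:,::-1])
a=T[115:265,235:390]; cv2.imwrite("pics/c.png",cv2.resize(a,(620,600),interpolation=2)[:,:,::-1])
b=S[160:300,150:340]; cv2.imwrite("pics/d.png",cv2.resize(b,(760,560),interpolation=2)[:,:,::-1])
for q in ("gap","tray"):
  for d in outline_of(q,"top"): print(q,d["p"],d["xy"],d["pixels"].sum())
for d in outline_of("packed1","top"): print("pk",d["p"],d["xy"],d["pixels"].sum())
E
```

```text
top 0.9 [135.8, 232.6] 1376
top 0.78 [127.0, 299.7] 1467
top 0.76 [202.9, 200.1] 1118
scene 0.95 [355.2, 251.2] 1210
scene 0.69 [448.8, 203.2] 1276
scene 0.52 [215.0, 221.6] 794
dict_keys(['top'])
[0.45400905 0.33313939 0.04      ]
['top'] [0.45660225 0.33435122 0.21351457] 0.04279240766073871
gap 0.89 [289.5, 171.3] 536
tray 0.62 [304.9, 206.4] 9782
tray 0.62 [112.9, 141.6] 1145
pk 0.77 [270.2, 165.6] 877
pk 0.75 [311.5, 170.5] 916
pk 0.74 [357.6, 181.4] 914
pk 0.64 [333.1, 176.0] 923
```

View pics/b.png

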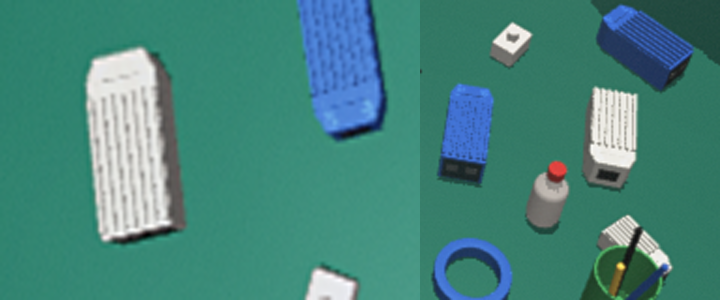

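View pics/c.png

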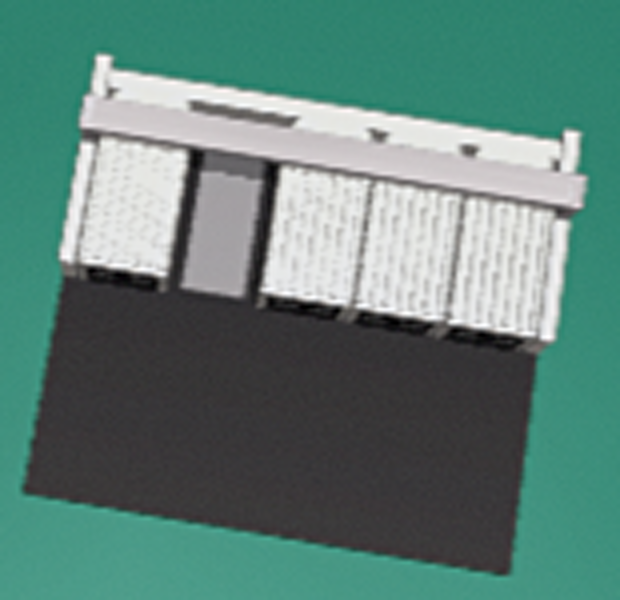

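View pics/d.png

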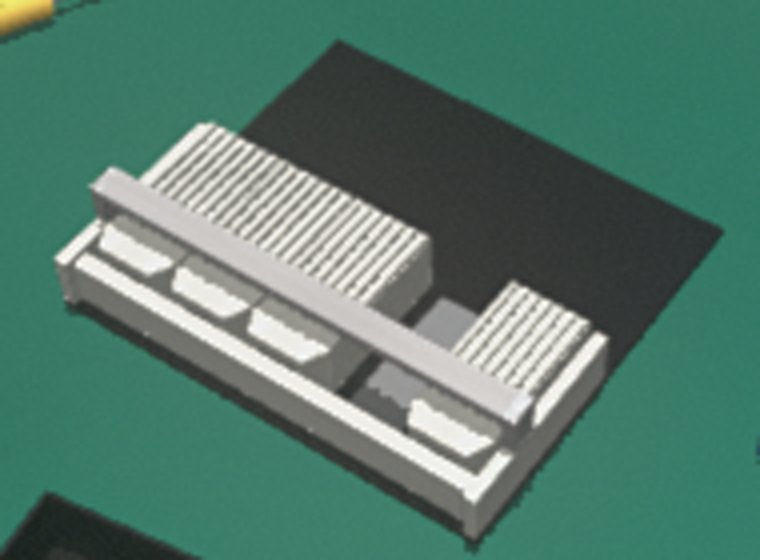

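The crop confirms it: silver module at (133,229), nose away from the robot. The gap is the second place from the left (289,171). Now I'll fit the tray pose and refine the module in both views.

```bash
cat >> h.py <<'E'
def tr(p,X):
    c,s=np.cos(p[2]),np.sin(p[2]); X=np.atleast_2d(X)
    return np.c_[p[0]+c*X[:,0]-s*X[:,1],p[1]+s*X[:,0]+c*X[:,1],X[:,2]]
E
cat > t.py <<'E'
from h import *
from scipy.optimize import least_squares
T=get_image("top");S=get_image("scene")
ct,cs=calibration("top"),calibration("scene")
g=lambda u,v,x0,y0:((u+.5)/4-.5+x0,(v+.5)/4-.5+y0)
obs=[(ct,(-.205,.1575,.006),g(24,492,235,115)),(ct,(-.205,-.1575,.006),g(510,574,235,115)),
(cs,(-.205,-.1575,.006),g(338,40,150,160)),(cs,(-.205,.1575,.006),g(722,230,150,160))]
for sel in (obs[:2],obs[2:],obs):
    f=lambda p:np.concatenate([proj(c,tr(p,[X]))[0]-uv for c,X,uv in sel])
    r=least_squares(f,[.55,0,0],x_scale=[.01,.01,.1]); print(r.x,np.round(r.fun,2))
p=r.x
# refine top with dark ledge mask
def ref(cal,im,p):
    dark=(im.max(2)<70).astype(float)
    vv,uu=np.mgrid[0:420,0:560]
    def quad(p,x1=-.10):
        P=proj(cal,tr(p,[(-.205,-.1575,.006),(-.205,.1575,.006),(x1,.1575,.006),(x1,-.1575,.006)]))
        m=np.zeros((1680,2240),np.uint8); cv2.fillConvexPoly(m,np.round((P+.5)*4-.5).astype(np.int32),255)
        return cv2.resize(m,(560,420),interpolation=cv2.INTER_AREA)/255.
    P=proj(cal,tr(p,[(-.225,-.18,.006),(-.225,.18,.006),(-.11,.18,.006),(-.11,-.18,.006)]))
    w=np.zeros((420,560),np.uint8); cv2.fillConvexPoly(w,np.round(P).astype(np.int32),1)
    f=lambda q:(w*np.abs(quad(q)-dark)).sum()
    r=minimize(f,p,method="Nelder-Mead",options=dict(initial_simplex=p+np.array([[0,0,0],[.004,0,0],[0,.004,0],[0,0,.02]]),xatol=1e-4,fatol=.1))
    return r.x,r.fun
for n,c,im in (("top",ct,T),("scene",cs,S)): print(n,ref(c,im,p))
# module own segmentation
for n,c,im,uv in (("top",ct,T,(133,229)),("scene",cs,S,(432,252))):
    i=im.astype(int); m=((i[:,:,1]-i[:,:,0])<18).astype(np.uint8)
    nl,lab=cv2.connectedComponents(m); k=(lab==lab[uv[1],uv[0]])
    print(n,k.sum()); 
    if k.sum()<4000:
        r=fit([(n,k)],[.456,.334,.21]); print(n,r.x,r.fun); draw(im,c,prism(*r.x),(255,0,0))
    for pk in (1,):
        for yy in (-.117,-.0585,0,.0585,.117):
            q=np.array([(a,yy+b,z) for a in(-.06,.06) for b in(-.028,.028) for z in(.006,.056)])
            draw(im,c,tr(p,q),(255,0,255) if yy!=.0585 else (0,0,255))
        cv2.polylines(im,[np.round(proj(c,tr(p,[(-.205,-.1575,.006),(-.205,.1575,.006),(-.06,.1575,.006),(-.06,-.1575,.006)]))).astype(np.int32)],True,(255,255,0),1)
cv2.imwrite("pics/e.png",cv2.resize(T[110:270,90:390],(800,427),interpolation=2)[:,:,::-1])
cv2.imwrite("pics/f.png",cv2.resize(S[160:310,150:480],(792,360),interpolation=2)[:,:,::-1])
E
python3 t.py
```

```text
[ 0.62469661 -0.11499963 -0.13971527] [-0.37 -0.07  0.37  0.05]
[ 0.62481074 -0.11681499 -0.14283305] [-0.22 -0.23  0.2   0.16]
[ 0.62481422 -0.11574453 -0.14077005] [-0.15 -0.18  0.57  0.06 -0.07 -0.1   0.5   0.15]
top (array([ 0.62513131, -0.1150808 , -0.14028915]), np.float64(92.45882352941177))
scene (array([ 0.62494903, -0.11594135, -0.14184542]), np.float64(44.7843137254902))
top 1343
top [0.45790825 0.33505692 0.21436018] 0.06095221409487101
scene 1273
scene [0.45696973 0.33286614 0.21082654] 0.08071407667544629
```

View pics/e.png

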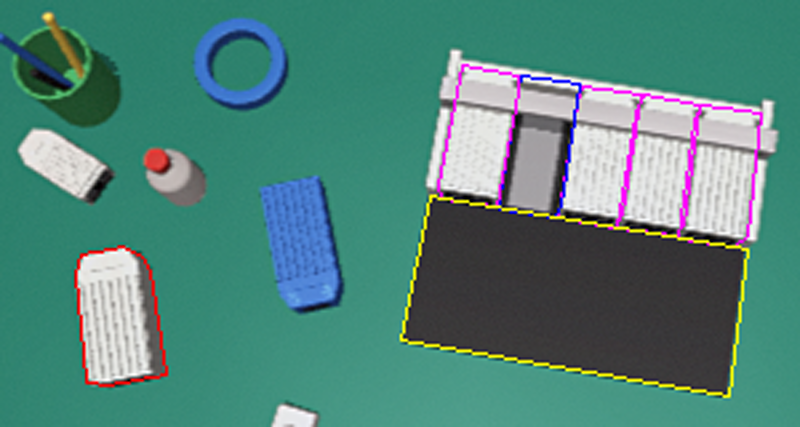

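View pics/f.png

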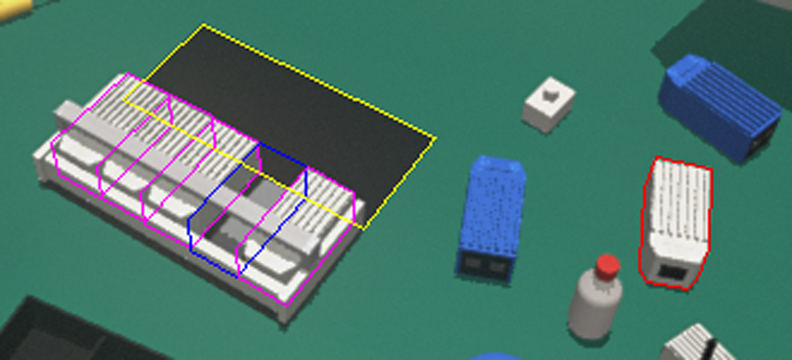

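Fits agree between the views to about 2 mm: module ≈ (0.457, 0.334, yaw 0.2125), tray ≈ (0.625, −0.1155, yaw −0.141). First I turn the tool to match the module.

```bash
cat > plan.py <<'E'
import sys
from h import *
from scipy.spatial.transform import Rotation as Ro
# usage: plan.py x y z psi : tool y = (-sin psi, cos psi)
s=sense(); R=Ro.from_quat(s["orientation"]).as_matrix()
psi=np.arctan2(-R[0,1],R[1,1])
a=list(map(float,sys.argv[1:]))
d=np.array(a[:3])-s["ee_pos"]
print("t",round(s["time"],2),"pos",np.round(s["ee_pos"],4),"psi",round(psi,4),"tilt",np.round(R[:2,2],4),"F",np.round(s["ft_force"],1),"w",round(s["gripper_width"],4))
print("travel mm",np.round(R.T@d*1000,1),"turn z",round(-(a[3]-psi),4))
E
python3 -m crank '[{"travel":[0,0,0],"rotation":[0,0,-0.15]},{"travel":[0,0,0],"rotation":[0,0,-0.15]},{"travel":[0,0,0],"rotation":[0,0,-0.15]},{"travel":[0,0,0],"rotation":[0,0,0]}]' 1
python3 plan.py 0.457 0.334 0.22 0.2125
```

```text
time: 1.2
ee_pos: [0.1466, 0.6076, 0.222]
orientation: [-0.106, 0.994, 0.0, 0.0]
ft_force: [1.0, -0.0, 0.2]
gripper_width: 0.0914
t 1.2 pos [0.1466 0.6076 0.222 ] psi 0.2124 tilt [0.     0.0001] F [ 1.  -0.   0.2] w 0.0914
travel mm [-245.7 -332.9    1.9] turn z -0.0001
```

```bash
python3 -m crank '[{"travel":[-30.7,-41.6,0],"rotation":[0,0,0]},{"travel":[-30.7,-41.6,0],"rotation":[0,0,0]},{"travel":[-30.7,-41.6,0],"rotation":[0,0,0]},{"travel":[-30.7,-41.6,0],"rotation":[0,0,0]},{"travel":[-30.7,-41.6,0],"rotation":[0,0,0]},{"travel":[-30.7,-41.6,0],"rotation":[0,0,0]},{"travel":[-30.7,-41.6,0],"rotation":[0,0,0]},{"travel":[-30.7,-41.6,0],"rotation":[0,0,0]},{"travel":[0,0,0],"rotation":[0,0,0]}]'
python3 plan.py 0.457 0.334 0.034 0.2125
python3 - <<'E'
from h import *
im=get_image("wrist"); c=calibration("wrist"); draw(im,c,prism(.457,.334,.2125)); cv2.imwrite("pics/g.png",im[:,:,::-1])
E
```

```text
time: 2.33
ee_pos: [0.4595, 0.3321, 0.2219]
orientation: [-0.103, 0.995, -0.0, 0.0]
ft_force: [-0.6, 0.1, 0.1]
gripper_width: 0.0913
t 2.33 pos [0.4595 0.3321 0.2219] psi 0.2054 tilt [ 0.0008 -0.0002] F [-0.6  0.1  0.1] w 0.0913
travel mm [  2.2   2.4 187.9] turn z -0.0071
```

View pics/g.png

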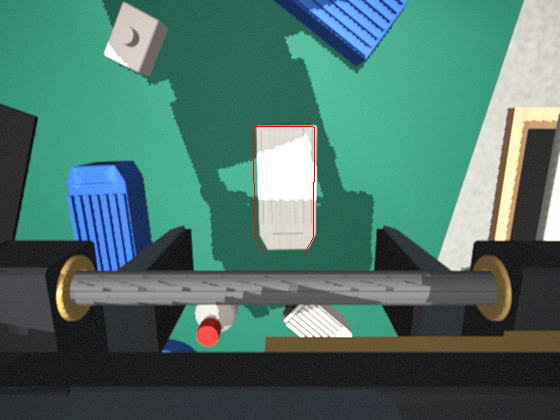

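The overlay matches the module (287,188 in the wrist view) to about 1–2 px. Descending.

```bash
python3 -m crank '[{"travel":[2,2,45],"rotation":[0,0,-0.007]},{"travel":[0,0,45],"rotation":[0,0,0]},{"travel":[0,0,45],"rotation":[0,0,0]},{"travel":[0,0,35],"rotation":[0,0,0]},{"travel":[0,0,26],"rotation":[0,0,0]},{"travel":[0,0,0],"rotation":[0,0,0]},{"travel":[0,0,0],"rotation":[0,0,0]}]'
python3 plan.py 0.457 0.334 0.025 0.2125
```

```text
time: 3.25
ee_pos: [0.4548, 0.3365, 0.0269]
orientation: [-0.11, 0.994, 0.0, 0.0]
ft_force: [-0.0, 0.2, 0.4]
gripper_width: 0.0912
t 3.25 pos [0.4548 0.3365 0.0269] psi 0.2198 tilt [0.0008 0.0006] F [-0.   0.2  0.4] w 0.0912
travel mm [-1.6 -2.9  1.9] turn z 0.0073
```

```bash
python3 -m crank '[{"travel":[-1.6,-2.5,2],"rotation":[0,0,0.007]},{"travel":[0,0,0],"rotation":[0,0,0]}]'
python3 -m crank '[{"travel":[0,0,0],"rotation":[0,0,0]},{"travel":[0,0,0],"rotation":[0,0,0]},{"travel":[0,0,0],"rotation":[0,0,0]},{"travel":[0,0,0],"rotation":[0,0,0]},{"travel":[0,0,0],"rotation":[0,0,0]},{"travel":[0,0,0],"rotation":[0,0,0]}]' -1
python3 plan.py 0.457 0.334 0.025 0.2125
```

```text
time: 3.5
ee_pos: [0.4573, 0.3338, 0.0246]
orientation: [-0.106, 0.994, 0.0, 0.001]
ft_force: [-0.4, -0.4, -0.4]
gripper_width: 0.0907
time: 4.25
ee_pos: [0.4568, 0.3338, 0.0239]
orientation: [-0.106, 0.994, 0.0, 0.0]
ft_force: [0.1, 0.0, 0.1]
gripper_width: 0.056
t 4.25 pos [0.4568 0.3338 0.0239] psi 0.2132 tilt [0.     0.0001] F [0.1 0.  0.1] w 0.056
travel mm [-0.2  0.2 -1.1] turn z 0.0007
```

Gripped at 56.0 mm. Lifting, then carrying.

```bash
python3 -m crank '[{"travel":[0,0,-10],"rotation":[0,0,0]},{"travel":[0,0,-25],"rotation":[0,0,0]},{"travel":[0,0,-35],"rotation":[0,0,0]},{"travel":[0,0,-30],"rotation":[0,0,0]},{"travel":[0,0,-10],"rotation":[0,0,0.118]},{"travel":[0,0,0],"rotation":[0,0,0.118]},{"travel":[0,0,0],"rotation":[0,0,0.118]},{"travel":[0,0,0],"rotation":[0,0,0]}]'
python3 plan.py 0.5045 -0.0393 0.134 -0.141
```

```text
time: 5.25
ee_pos: [0.4565, 0.3335, 0.1342]
orientation: [0.07, 0.998, -0.0, -0.0]
ft_force: [1.0, 0.8, -6.6]
gripper_width: 0.0555
t 5.25 pos [0.4565 0.3335 0.1342] psi -0.1402 tilt [-0.0004 -0.0003] F [ 1.   0.8 -6.6] w 0.0555
travel mm [-9.960e+01 -3.624e+02  3.000e-01] turn z 0.0008
```

```bash
python3 -m crank '[{"travel":[-5,-20,0],"rotation":[0,0,0]},{"travel":[-12,-45,0],"rotation":[0,0,0]},{"travel":[-14,-50,0],"rotation":[0,0,0]},{"travel":[-14,-50,0],"rotation":[0,0,0]},{"travel":[-14,-50,0],"rotation":[0,0,0]},{"travel":[-14,-50,0],"rotation":[0,0,0]},{"travel":[-14,-50,0],"rotation":[0,0,0]},{"travel":[-8,-30,0],"rotation":[0,0,0]},{"travel":[-4.6,-17.4,0],"rotation":[0,0,0]},{"travel":[0,0,0],"rotation":[0,0,0]}]'
python3 -m crank '[{"travel":[0,0,0],"rotation":[0,0,0]},{"travel":[0,0,0],"rotation":[0,0,0]}]'
python3 plan.py 0.5045 -0.0393 0.034 -0.141
cat > look.py <<'E'
import sys
from h import *
P=[.625,-.1155,-.141]
for n in ("top","scene","wrist"):
    im=get_image(n); c=calibration(n)
    for yy in (-.117,-.0585,0,.0585,.117):
        q=np.array([(a,yy+b,z) for a in(-.06,) for b in(-.028,.028) for z in(.006,.056)])
        draw(im,c,tr(P,q),(255,0,255) if yy!=.0585 else (0,0,255))
    if n=="top": im=cv2.resize(im[110:270,220:400],(720,600) if 0 else (675,600),interpolation=2)
    if n=="scene": im=cv2.resize(im[140:310,150:350],(706,600),interpolation=2)
    cv2.imwrite(f"pics/{sys.argv[1]}_{n}.png",im[:,:,::-1])
E
python3 look.py h
```

```text
time: 6.5
ee_pos: [0.5044, -0.04, 0.134]
orientation: [0.071, 0.998, -0.0, -0.0]
ft_force: [0.1, 1.1, -5.5]
gripper_width: 0.0559
time: 6.75
ee_pos: [0.5043, -0.0382, 0.1339]
orientation: [0.07, 0.998, 0.0, -0.0]
ft_force: [-0.1, -0.8, -5.8]
gripper_width: 0.0556
t 6.75 pos [ 0.5043 -0.0382  0.1339] psi -0.1393 tilt [-0.0003  0.0002] F [-0.1 -0.8 -5.8] w 0.0556
travel mm [-0.3 -1.1 99.9] turn z 0.0017
```

View pics/h_wrist.png

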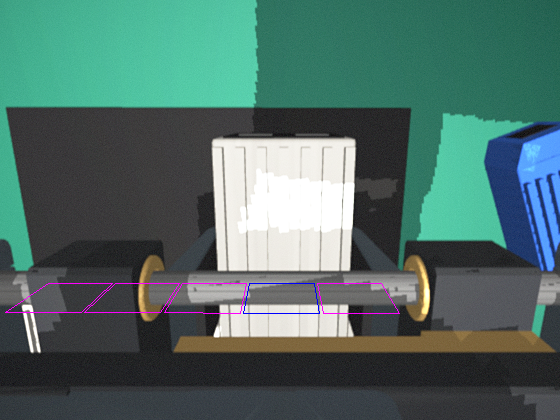

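View pics/h_scene.png

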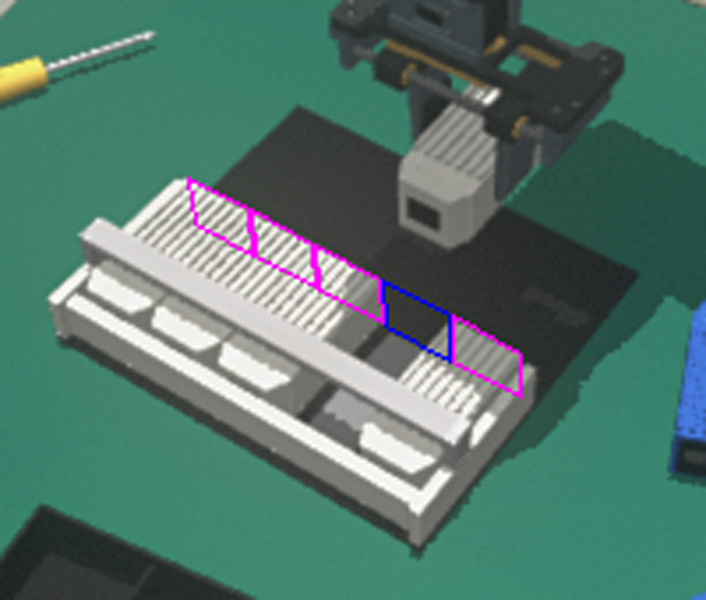

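Module is held level; it's centred in front of the gap (nose at ≈(430,215) in the scene crop). Lowering.

```bash
python3 -m crank '[{"travel":[0,-0.5,35],"rotation":[0,0,0.001]},{"travel":[0,0,35],"rotation":[0,0,0]},{"travel":[0,0,20],"rotation":[0,0,0]},{"travel":[0,0,8],"rotation":[0,0,0]},{"travel":[0,0,3],"rotation":[0,0,0]},{"travel":[0,0,0],"rotation":[0,0,0]}]'
python3 plan.py 0.5045 -0.0393 0.0299 -0.141
```

```text
time: 7.65
ee_pos: [0.5049, -0.0396, 0.0334]
orientation: [0.071, 0.997, -0.0, 0.0]
ft_force: [-0.4, -0.4, -5.2]
gripper_width: 0.0561
t 7.65 pos [ 0.5049 -0.0396  0.0334] psi -0.1416 tilt [ 0.0008 -0.0002] F [-0.4 -0.4 -5.2] w 0.0561
travel mm [0.4 0.2 3.5] turn z -0.0006
```

```bash
python3 -m crank '[{"travel":[0,0,1],"rotation":[0,0,0]},{"travel":[0,0,1],"rotation":[0,0,0]},{"travel":[0,0,1],"rotation":[0,0,0]},{"travel":[0,0,0],"rotation":[0,0,0]}]'
python3 plan.py 0.5045 -0.0393 0.0299 -0.141
```

```text
time: 8.15
ee_pos: [0.5045, -0.0396, 0.0299]
orientation: [0.071, 0.997, -0.0, 0.0]
ft_force: [0.4, 0.1, -6.1]
gripper_width: 0.0556
t 8.15 pos [ 0.5045 -0.0396  0.0299] psi -0.1418 tilt [ 0.0001 -0.    ] F [ 0.4  0.1 -6.1] w 0.0556
travel mm [0.1 0.3 0. ] turn z -0.0008
```

```bash
python3 -m crank '[{"travel":[0,0,0.7],"rotation":[0,0,0]},{"travel":[0,0,0],"rotation":[0,0,0]}]'
python3 -m crank '[{"travel":[0,0,0.5],"rotation":[0,0,0]},{"travel":[0,0,0],"rotation":[0,0,0]}]'
```

```text
time: 8.4
ee_pos: [0.5045, -0.0396, 0.0299]
orientation: [0.071, 0.997, -0.0, 0.0]
ft_force: [-3.7, 0.4, 12.5]
gripper_width: 0.056
time: 8.65
ee_pos: [0.5045, -0.0396, 0.0299]
orientation: [0.071, 0.997, -0.0, 0.0]
ft_force: [-6.4, 1.8, 25.8]
gripper_width: 0.0559
```

In contact with the floor. Easing off, opening and retreating upward and towards the robot.

```bash
python3 -m crank '[{"travel":[0,0,-1.2],"rotation":[0,0,0]},{"travel":[0,0,0],"rotation":[0,0,0]}]'
python3 -m crank '[{"travel":[0,0,0],"rotation":[0,0,0]},{"travel":[0,0,0],"rotation":[0,0,0]},{"travel":[0,0,0],"rotation":[0,0,0]},{"travel":[0,0,0],"rotation":[0,0,0]}]' 1
python3 -m crank '[{"travel":[0,0,-20],"rotation":[0,0,0]},{"travel":[0,0,-40],"rotation":[0,0,0]},{"travel":[0,0,-50],"rotation":[0,0,0]},{"travel":[30,0,-20],"rotation":[0,0,0]},{"travel":[50,0,0],"rotation":[0,0,0]},{"travel":[50,0,0],"rotation":[0,0,0]},{"travel":[0,0,0],"rotation":[0,0,0]}]'
python3 look.py i
python3 - <<'E'
from h import *
n="wrist"
for q in ("module_center","gap"):
    for d in outline_of(q,n): print(q,d["p"],d["xy"],d["pixels"].sum())
E
```

```text
time: 8.9
ee_pos: [0.5046, -0.0396, 0.0299]
orientation: [0.071, 0.997, -0.0, 0.0]
ft_force: [-0.3, -0.6, -5.2]
gripper_width: 0.056
time: 9.4
ee_pos: [0.5045, -0.0396, 0.0299]
orientation: [0.071, 0.997, 0.0, 0.0]
ft_force: [-0.0, -0.1, 0.4]
gripper_width: 0.0905
time: 10.28
ee_pos: [0.372, -0.0204, 0.1599]
orientation: [0.071, 0.997, 0.0, -0.001]
ft_force: [0.9, -0.4, -0.2]
gripper_width: 0.091
module_center 0.9 [277.1, 324.7] 2240
```

View pics/i_wrist.png

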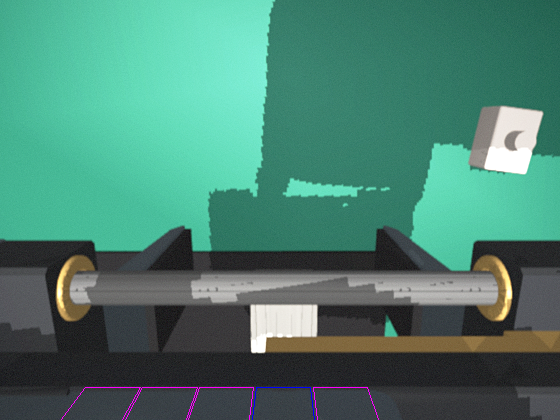

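View pics/i_top.png

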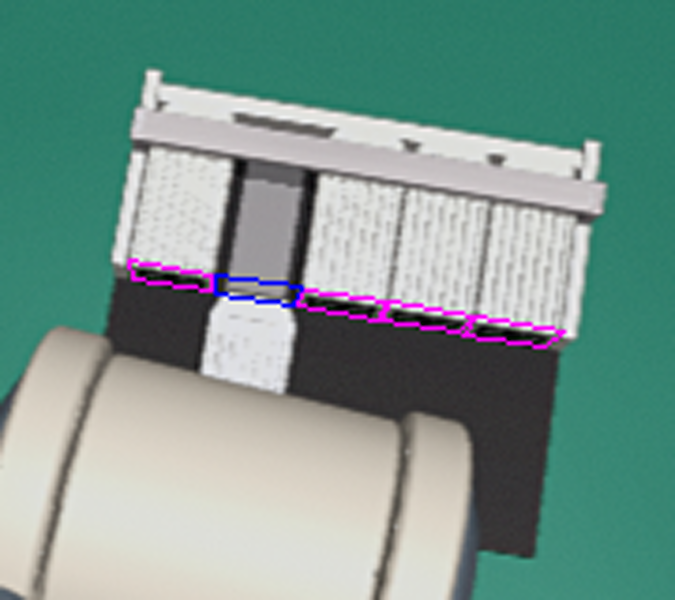

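View pics/i_scene.png

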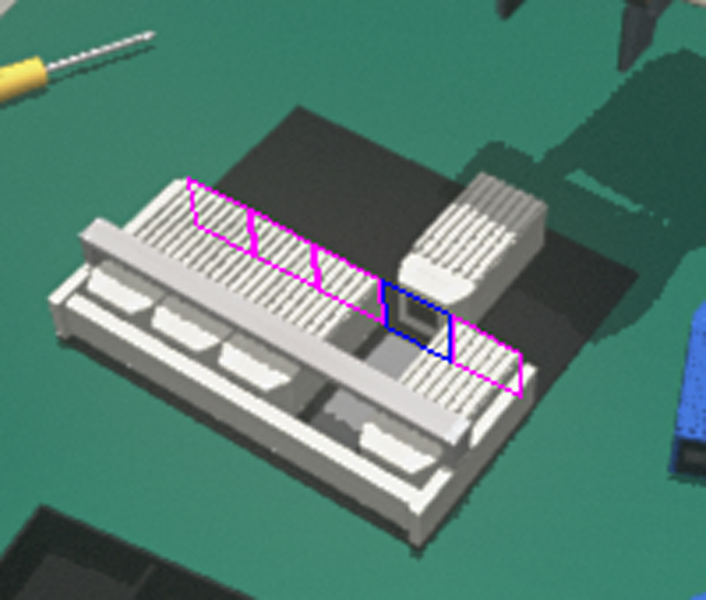

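```bash
python3 - <<'E'
from h import *
im=get_image("scene"); c=calibration("scene")
for d in outline_of("module_center","scene"): 
    print(d["p"],d["xy"],d["pixels"].sum())
    # module expected at
    if np.hypot(*(np.array(d["xy"])-proj(c,[[.5045,-.0393,.03]])[0]))<15: k=d["pixels"]
print(proj(c,[[.5045,-.0393,.03]]))
# own segmentation: brightness vs dark ledge/green
i=im.astype(int); hi=((i[:,:,1]-i[:,:,0])<18)&(i.max(2)>95)
vis=im.copy()
try:
    r=fit([("scene",k)],[.5045,-.0393,-.141],.006); print("net",r.x,r.fun); draw(vis,c,prism(*r.x,.006),(255,0,0))
    x=r.x
    P=[.62495,-.11594,-.14185]
    d=x[:2]-np.array(P[:2]); cc,ss=np.cos(P[2]),np.sin(P[2]); print("tray frame",cc*d[0]+ss*d[1],-ss*d[0]+cc*d[1],x[2]-P[2])
except NameError: pass
draw(vis,c,prism(.5045,-.0393,-.1415,.006),(0,255,0))
cv2.imwrite("pics/j.png",cv2.resize(vis[170:260,220:340],(800,600),interpolation=cv2.INTER_NEAREST)[:,:,::-1])
E
```

```text
0.8 [449.7, 202.9] 1334
0.68 [282.6, 209.0] 1229
0.61 [354.9, 248.8] 1117
[[283.21112023 213.0786064 ]]
net [ 0.50460315 -0.04108128 -0.14011701] 0.07449065875333045
tray frame -0.1297212426007555 0.05709284155781855 0.001732988291766352
```

View pics/j.png

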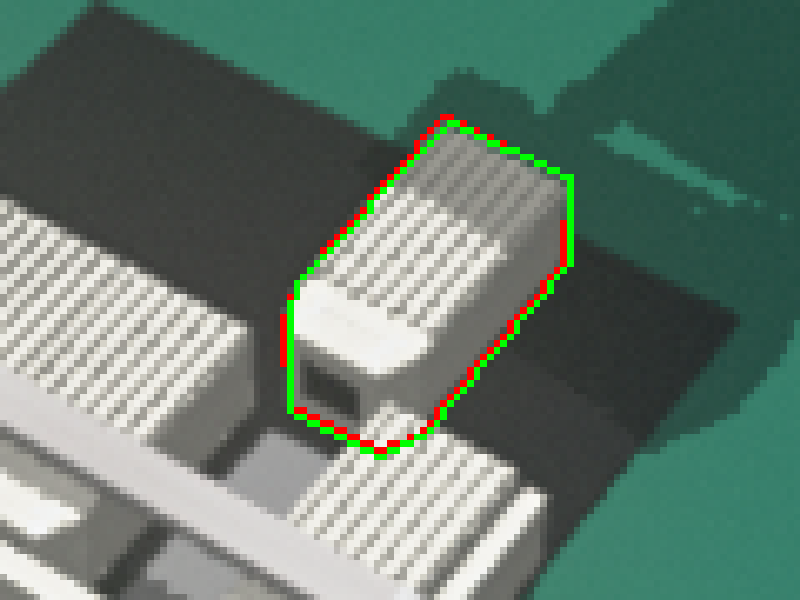

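Scene fit puts the module at tray y ≈ 57 (robot kinematics ≈ 58.5), yaw within 0.1°, so it is inside the 2.5 mm side clearance and the chamfer. Now I narrow the fingers to ~30 mm as a two-point pusher and go behind it.

```bash
python3 -m crank '[{"travel":[0,0,0],"rotation":[0,0,0]},{"travel":[0,0,0],"rotation":[0,0,0]},{"travel":[0,0,0],"rotation":[0,0,0]}]' -0.34
python3 plan.py 0.4134 -0.0269 0.024 -0.141
```

```text
time: 11.0
ee_pos: [0.3758, -0.0212, 0.1599]
orientation: [0.071, 0.997, -0.0, -0.0]
ft_force: [-0.4, 0.1, -0.4]
gripper_width: 0.0641
t 11.0 pos [ 0.3758 -0.0212  0.1599] psi -0.1418 tilt [-0.0001 -0.    ] F [-0.4  0.1 -0.4] w 0.0641
travel mm [-38.   -0.3 135.9] turn z -0.0008
```

```bash
python3 -m crank '[{"travel":[0,0,40],"rotation":[0,0,0]},{"travel":[0,0,45],"rotation":[0,0,0]},{"travel":[0,0,35],"rotation":[0,0,0]},{"travel":[0,0,16],"rotation":[0,0,0]},{"travel":[0,0,0],"rotation":[0,0,0]},{"travel":[-10,0,0],"rotation":[0,0,0]},{"travel":[-15,0,0],"rotation":[0,0,0]},{"travel":[-10,0,0],"rotation":[0,0,0]},{"travel":[0,0,0],"rotation":[0,0,0]}]'
python3 plan.py 0.4134 -0.0269 0.024 -0.141
```

```text
time: 12.12
ee_pos: [0.4118, -0.0264, 0.0242]
orientation: [0.071, 0.997, -0.0, 0.001]
ft_force: [-0.3, -0.0, -0.3]
gripper_width: 0.0302
t 12.12 pos [ 0.4118 -0.0264  0.0242] psi -0.1417 tilt [ 0.0017 -0.0004] F [-0.3 -0.  -0.3] w 0.0302
travel mm [-1.7 -0.3  0.2] turn z -0.0007
```

```bash
python3 -m crank '[{"travel":[-4,0,0],"rotation":[0,0,0]},{"travel":[-4,0,0],"rotation":[0,0,0]},{"travel":[-4,0,0],"rotation":[0,0,0]},{"travel":[-4,0,0],"rotation":[0,0,0]}]'
python3 -m crank '[{"travel":[-3,0,0],"rotation":[0,0,0]},{"travel":[-3,0,0],"rotation":[0,0,0]},{"travel":[-3,0,0],"rotation":[0,0,0]}]'
python3 -m crank '[{"travel":[-6,0,0],"rotation":[0,0,0]},{"travel":[-6,0,0],"rotation":[0,0,0]},{"travel":[-6,0,0],"rotation":[0,0,0]},{"travel":[0,0,0],"rotation":[0,0,0]}]'
python3 plan.py 0.4134 -0.0269 0.024 -0.141; python3 look.py k
```

```text
time: 12.62
ee_pos: [0.4265, -0.0285, 0.0239]
orientation: [0.071, 0.997, 0.0, -0.0]
ft_force: [-0.4, 0.1, -0.1]
gripper_width: 0.0301
time: 13.0
ee_pos: [0.4351, -0.0297, 0.0238]
orientation: [0.071, 0.997, 0.0, -0.0]
ft_force: [-2.3, 0.6, -1.9]
gripper_width: 0.0302
time: 13.5
ee_pos: [0.4541, -0.0324, 0.024]
orientation: [0.071, 0.997, -0.0, 0.001]
ft_force: [0.4, 0.1, 0.1]
gripper_width: 0.0299
t 13.5 pos [ 0.4541 -0.0324  0.024 ] psi -0.1418 tilt [ 0.0014 -0.0003] F [0.4 0.1 0.1] w 0.0299
travel mm [41.1 -0.3 -0.1] turn z -0.0008
```

View pics/k_scene.png

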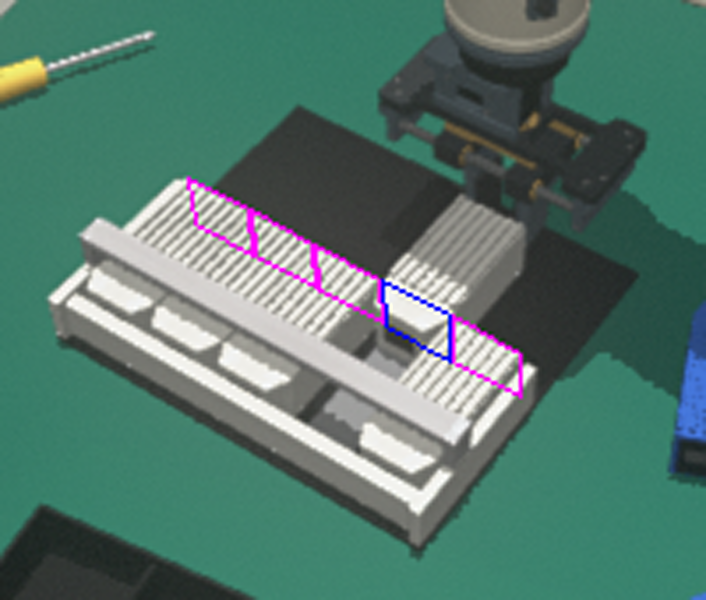

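View pics/k_top.png

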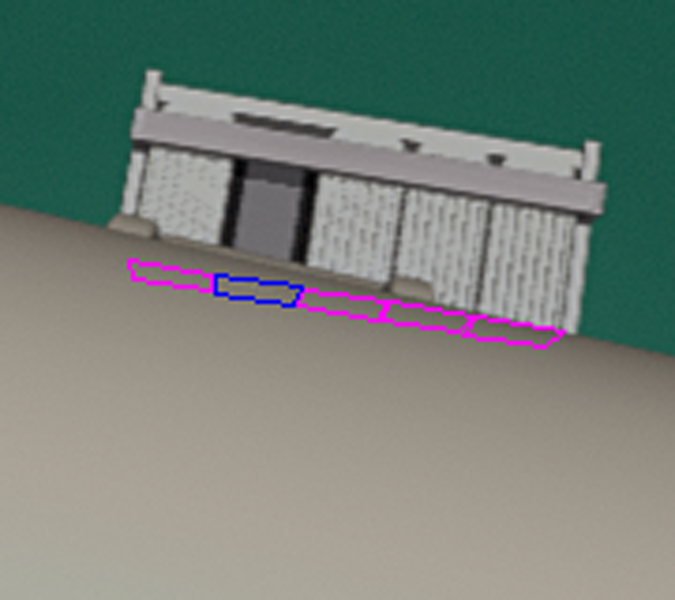

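Nose has entered the gap centred, neighbours undisturbed (scene crop ~(415,305)). Continuing.

```bash
python3 -m crank '[{"travel":[-5,0,0],"rotation":[0,0,0]},{"travel":[-5,0,0],"rotation":[0,0,0]},{"travel":[-5,0,0],"rotation":[0,0,0]},{"travel":[-5,0,0],"rotation":[0,0,0]}]'
python3 -m crank '[{"travel":[-5,0,0],"rotation":[0,0,0]},{"travel":[-5,0,0],"rotation":[0,0,0]},{"travel":[-5,0,0],"rotation":[0,0,0]},{"travel":[-5,0,0],"rotation":[0,0,0]}]'
python3 -m crank '[{"travel":[-5,0,0],"rotation":[0,0,0]},{"travel":[-5,0,0],"rotation":[0,0,0]},{"travel":[-5,0,0],"rotation":[0,0,0]},{"travel":[-5,0,0],"rotation":[0,0,0]}]'
python3 -m crank '[{"travel":[-5,0,0],"rotation":[0,0,0]},{"travel":[-5,0,0],"rotation":[0,0,0]},{"travel":[-5,0,0],"rotation":[0,0,0]},{"travel":[0,0,0],"rotation":[0,0,0]}]'
python3 plan.py 0.4134 -0.0269 0.024 -0.141; python3 look.py l
```

```text
time: 14.15
ee_pos: [0.4724, -0.0349, 0.0239]
orientation: [0.071, 0.997, 0.0, -0.001]
ft_force: [-5.2, 1.2, 3.6]
gripper_width: 0.0302
time: 14.65
ee_pos: [0.4923, -0.0378, 0.0239]
orientation: [0.071, 0.997, 0.0, -0.001]
ft_force: [-4.1, 1.5, 3.6]
gripper_width: 0.0297
time: 15.15
ee_pos: [0.5128, -0.0408, 0.0239]
orientation: [0.071, 0.997, -0.0, 0.0]
ft_force: [-1.9, 0.2, -0.6]
gripper_width: 0.0304
time: 15.65
ee_pos: [0.5282, -0.043, 0.024]
orientation: [0.071, 0.997, -0.0, 0.001]
ft_force: [0.3, -0.2, 0.2]
gripper_width: 0.0301
t 15.65 pos [ 0.5282 -0.043   0.024 ] psi -0.1418 tilt [ 0.0013 -0.0003] F [ 0.3 -0.2  0.2] w 0.0301
travel mm [ 1.159e+02 -3.000e-01 -1.000e-01] turn z -0.0008
```

View pics/l_scene.png

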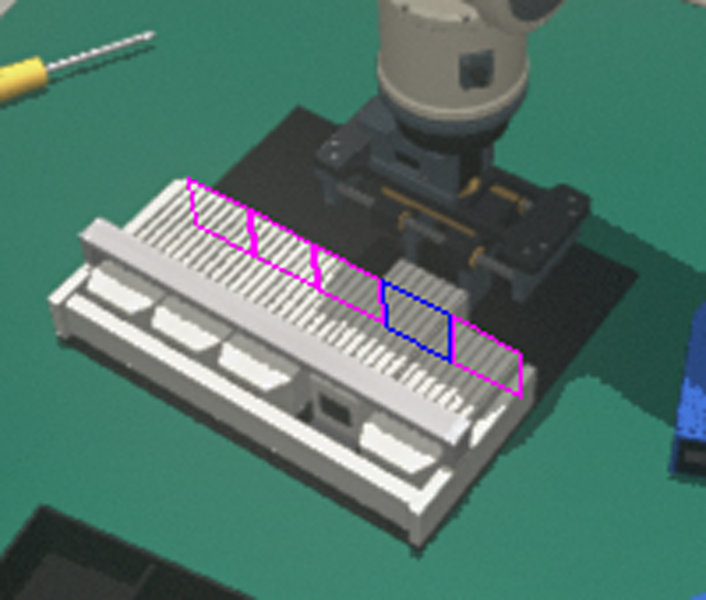

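```bash
python3 -m crank '[{"travel":[-5,0,0],"rotation":[0,0,0]},{"travel":[-5,0,0],"rotation":[0,0,0]},{"travel":[-5,0,0],"rotation":[0,0,0]},{"travel":[-4,0,0],"rotation":[0,0,0]},{"travel":[0,0,0],"rotation":[0,0,0]}]'
python3 -m crank '[{"travel":[-2,0,0],"rotation":[0,0,0]},{"travel":[-2,0,0],"rotation":[0,0,0]},{"travel":[0,0,0],"rotation":[0,0,0]}]'
python3 plan.py 0.4134 -0.0269 0.024 -0.141; python3 look.py m
python3 - <<'E'
from h import *
im=get_image("scene"); cv2.imwrite("pics/m2.png",cv2.resize(im[190:270,190:310],(800,533),interpolation=2)[:,:,::-1])
E
```

```text
time: 16.42
ee_pos: [0.5467, -0.0456, 0.0239]
orientation: [0.071, 0.997, -0.0, 0.0]
ft_force: [-0.5, 0.3, 1.3]
gripper_width: 0.0303
time: 16.8
ee_pos: [0.5504, -0.0462, 0.0239]
orientation: [0.071, 0.997, -0.0, 0.0]
ft_force: [-1.4, 0.1, -2.2]
gripper_width: 0.0304
t 16.8 pos [ 0.5504 -0.0462  0.0239] psi -0.1418 tilt [ 0.0005 -0.0001] F [-1.4  0.1 -2.2] w 0.0304
travel mm [138.3  -0.3  -0.2] turn z -0.0008
```

View pics/m2.png

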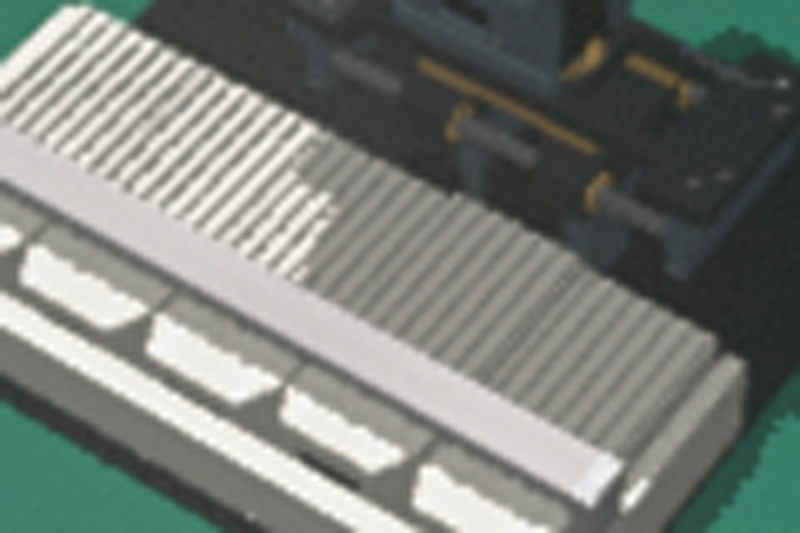

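View pics/m_wrist.png

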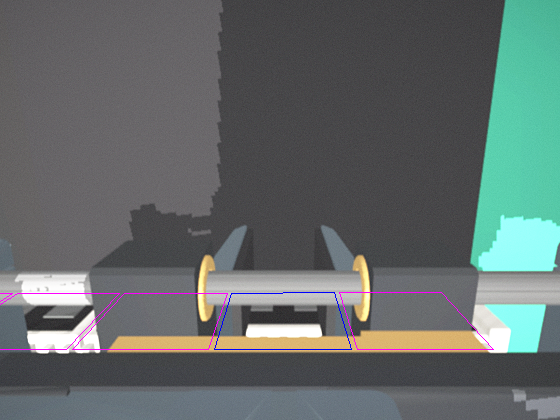

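```bash
python3 -m crank '[{"travel":[-2,0,0],"rotation":[0,0,0]},{"travel":[-2,0,0],"rotation":[0,0,0]},{"travel":[0,0,0],"rotation":[0,0,0]}]'
python3 -m crank '[{"travel":[-1,0,0],"rotation":[0,0,0]},{"travel":[-1,0,0],"rotation":[0,0,0]}]'
python3 - <<'E'
from h import *
im=get_image("scene"); cv2.imwrite("pics/n2.png",cv2.resize(im[190:270,190:310],(800,533),interpolation=2)[:,:,::-1])
E
```

```text
time: 17.38
ee_pos: [0.5543, -0.0467, 0.0239]
orientation: [0.071, 0.997, -0.0, 0.0]
ft_force: [-1.2, 0.4, 0.6]
gripper_width: 0.0302
time: 17.62
ee_pos: [0.5551, -0.0468, 0.0239]
orientation: [0.071, 0.997, 0.0, -0.001]
ft_force: [-10.8, 0.5, 7.2]
gripper_width: 0.03
```

View pics/n2.png

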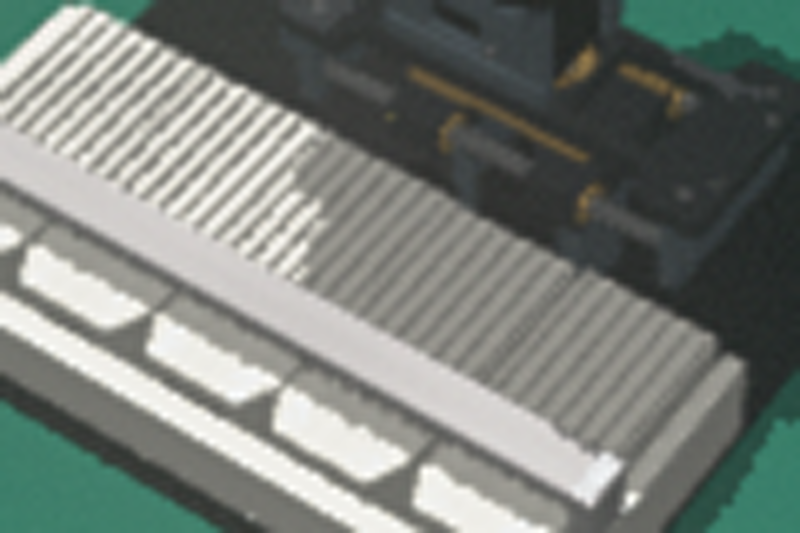

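Force is up to ~11 N and it looks flush. One small step to confirm that this is the stop and not rubbing.

```bash
python3 -m crank '[{"travel":[-0.5,0,0],"rotation":[0,0,0]},{"travel":[0,0,0],"rotation":[0,0,0]}]'
```

```text
time: 17.92
ee_pos: [0.5551, -0.0468, 0.0238]
orientation: [0.071, 0.997, 0.0, -0.001]
ft_force: [-11.0, 0.5, 6.1]
gripper_width: 0.03
```

```bash
python3 -m crank '[{"travel":[-0.7,0,0],"rotation":[0,0,0]},{"travel":[0,0,0],"rotation":[0,0,0]}]'
python3 -m crank '[{"travel":[0,0,0],"rotation":[0,0,0]}]'
python3 plan.py .5551 -.0468 .024 -.1418
```

```text
time: 18.18
ee_pos: [0.5552, -0.0468, 0.0238]
orientation: [0.071, 0.997, 0.0, -0.002]
ft_force: [-13.7, 0.6, 9.8]
gripper_width: 0.0298
time: 18.3
ee_pos: [0.5551, -0.0468, 0.0237]
orientation: [0.071, 0.997, 0.0, -0.002]
ft_force: [-13.7, 1.2, 10.3]
gripper_width: 0.0303
t 18.3 pos [ 0.5551 -0.0468  0.0237] psi -0.1417 tilt [-0.0037  0.0006] F [-13.7   1.2  10.3] w 0.0303
travel mm [ 0.  -0.  -0.3] turn z 0.0001
```

It's a hard stop: 14 N and no motion. Backing off, rising, retreating and looking.

```bash
python3 -m crank '[{"travel":[4,0,0],"rotation":[0,0,0]},{"travel":[15,0,0],"rotation":[0,0,0]},{"travel":[30,0,0],"rotation":[0,0,0]},{"travel":[20,0,-20],"rotation":[0,0,0]},{"travel":[20,0,-50],"rotation":[0,0,0]},{"travel":[20,0,-55],"rotation":[0,0,0]},{"travel":[40,0,-20],"rotation":[0,0,0]},{"travel":[30,0,0],"rotation":[0,0,0]},{"travel":[0,0,0],"rotation":[0,0,0]}]'
python3 - <<'E'
from h import *
im=get_image("scene"); cv2.imwrite("pics/o1.png",cv2.resize(im[180:270,180:315],(800,533),interpolation=2)[:,:,::-1])
im=get_image("top"); cv2.imwrite("pics/o2.png",cv2.resize(im[120:220,240:390],(800,533),interpolation=2)[:,:,::-1])
cv2.imwrite("pics/o3.png",get_image("top")[:,:,::-1])
E
```

```text
time: 19.42
ee_pos: [0.3788, -0.0216, 0.1694]
orientation: [0.071, 0.997, -0.0, 0.001]
ft_force: [0.8, 0.4, -0.7]
gripper_width: 0.03
```

View pics/o1.png

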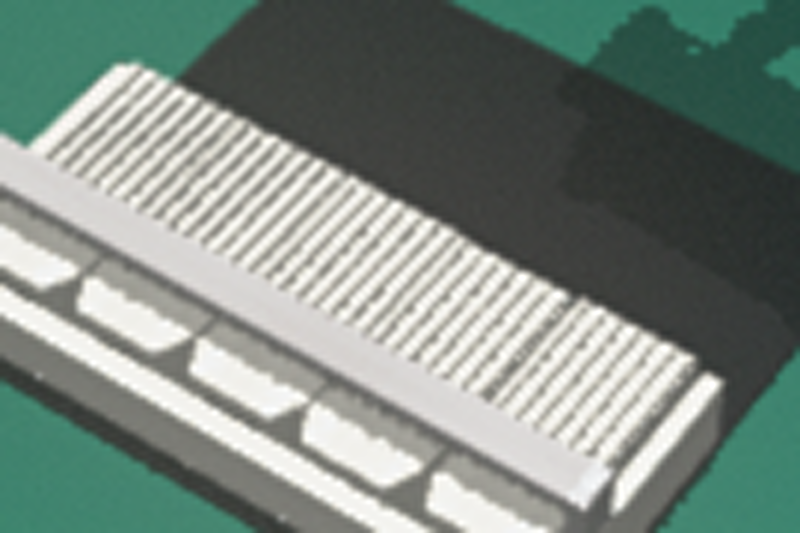

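View pics/o2.png

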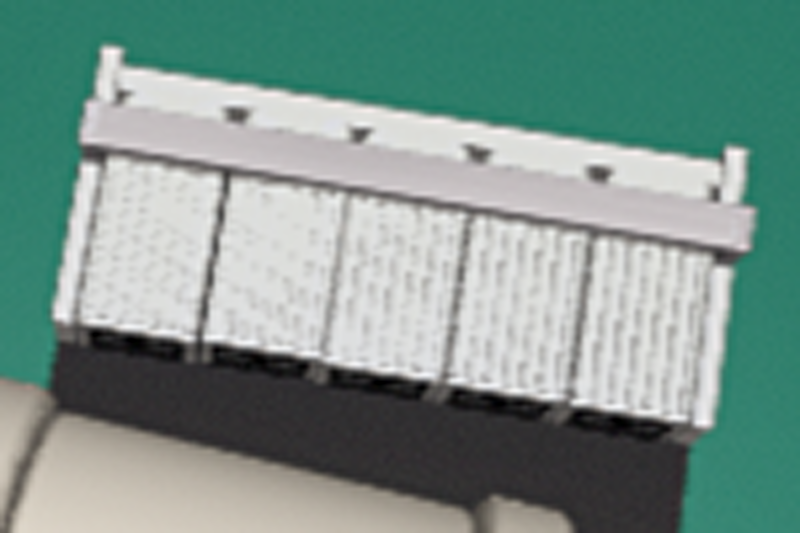

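View pics/o3.png

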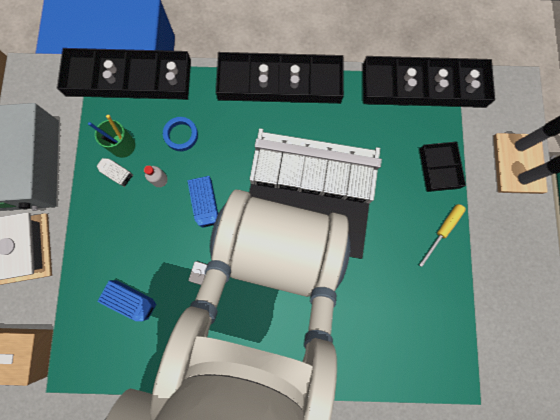

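The rears are collinear in both views (row (80,330)–(690,430) in the top crop, all five in line). The neighbours and the rest of the table look unchanged, and the robot is clear. Handing in.

```bash
python3 -c "
from rig import *
print(sense()['time']); print(hand_in())"
```

```text
19.575
the job is handed in; nothing more can be done
None
```

The module is packed and the job is handed in, at 19.6 s. I gripped the silver loose module, laid it on the ledge nose to the back in front of the empty place (second from the left), and released it. I then pushed it in from behind with the fingers about 30 mm apart until it met the back stop. At about 14 N it no longer moved.

- **Final position:** in the last top and scene pictures all five rears are in line. By eye the neighbours, the rest of the table and the bystanders look unchanged. The module lies free and the robot is clear of everything.
- **Sideways placement:** just before the push, the scene-camera fit and the arm's own position disagreed by about 1.4 mm sideways. That is within the 2.5 mm side clearance, and the module went in without noticeable side force.
- **Depth:** the stop contact and the pictures agree that it is home. I took no millimetre measurement of the final depth, so it should be at or near the 1.5 mm end of the allowed range.

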